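# Lay out two strap clamps on a frame-building jig plate

### The job

Set up the strap clamps that will hold the two posts on the slotted jig plate: in front of each post's stud, on the side away from the post and in line with it, stand a screw jack, the tall jack for the tall post with the cone and the short jack for the low post with the cross axle. Then lay the long strap at the tall post and the short strap at the low post, each with the stud through its slot, level, one end on the jack and the other about 20 mm onto the post's ledge. Leave the tin of nuts and the bottom-bracket shell where they are; the nuts go on later.

Things in the scene. Friction and masses are not known exactly. Their poses are not given: they have to be found in the camera images.
- jig_plate: Slotted steel plate under both posts, fixed, 210 x 330 mm, its top 20 mm above the bench. Origin: centre of its underside. At each post the jack stands on the plate in line with stud and post; the strap lies lengthways along the post's x axis over jack, stud and ledge, one end 20 mm onto the ledge. Which post is on the left changes.
- cone_post: Tall post with a steel cone on top (tip 151 mm up), and its clamp stud, a 10 mm rod 74 mm high. Origin: foot of the stud, on the plate's top. x: from stud to post, z up. Ledge: 80 mm wide, 40 mm above the plate, from x = 30 to 68 mm, then an upright. Places (y = 0): tall jack's axis at x = -65 mm; long strap's centre at x = -20 mm, its underside 40 mm above the plate.
- axle_post: Low post with a cross axle (100 mm long, 73 mm up), and its clamp stud, a 10 mm rod 55 mm high. Origin: foot of the stud, on the plate's top. x: from stud to post, z up. Ledge: 80 mm wide, 22 mm above the plate, from x = 22 to 62 mm, then cheeks. Places (y = 0): short jack's axis at x = -45 mm; short strap's centre at x = -10 mm, its underside 22 mm above the plate.
- tall_jack_mid (a point): Taller and thicker of the two screw jacks: a round steel pillar 40 mm high in all, standing upright; black knurled base 42 mm in diameter and 22 mm high, a thin neck, and a flat bright cap 32 mm in diameter. Its height is locked. The point is its centre, half-way up, z along its axis.
- short_jack_mid (a point): Shorter and thinner of the two screw jacks: a round steel pillar 22 mm high in all, standing upright; black knurled base 34 mm in diameter and 12 mm high, a thin neck, and a flat bright cap 26 mm in diameter. Its height is locked. The point is its centre, half-way up, z along its axis.
- long_strap_mid (a point): Longer of the two clamp straps: a flat black steel bar 140 mm long (its x axis), 42 mm wide (its y axis) and 15 mm thick (z up), with a closed lengthways slot 17 mm wide and 90 mm long through its middle; both ends are alike. It lies flat. The point is its centre, at half its thickness. Gripped across its width.
- short_strap_mid (a point): Shorter of the two clamp straps: a flat black steel bar 105 mm long (its x axis), 36 mm wide (its y axis) and 15 mm thick (z up), with a closed lengthways slot 17 mm wide and 63 mm long through its middle; both ends are alike. It lies flat. The point is its centre, at half its thickness. Gripped across its width.
- nut_tin_mid (a point): Open aluminium tin of nuts, 84 mm across and 30 mm high, loose on the bench near the jacks; not part of the job, to be left where it is. The point is its centre, half-way up.
- bracket_shell_mid (a point): Bare steel bottom-bracket shell, a tube 40 mm in diameter and 68 mm high standing upright on the bench; to be left where it is. The point is its centre, half-way up.
Things that resemble listed ones, but are neither listed nor needed, are in the scene too. Leave any purple look-alike of the part that bears long_strap_mid alone.

How it is judged (in metres and radians):
At the end, for the whole second after the job is handed in: At each post its own jack stands upright within 12 mm of its place; its own strap, stud in slot, has its centre within 10 mm lengthways and 8 mm sideways of its place, is in line within 8 degrees, level within 3.4 degrees, and bears on jack and ledge. All released and at rest (x of tall_jack_mid in the frame of cone_post between -0.077 and -0.053 m and y of tall_jack_mid in the frame of cone_post between -0.012 and 0.012 m and z of tall_jack_mid in the frame of cone_post between 0.017 and 0.023 m and angle between each of tall_jack_mid, long_strap_mid, short_jack_mid, short_strap_mid's own z axis and vertical below 0.06 rad and x of long_strap_mid in the frame of cone_post between -0.03 and -0.01 m and y of long_strap_mid in the frame of cone_post between -0.008 and 0.008 m and z of long_strap_mid in the frame of cone_post between 0.0445 and 0.0505 m and angle between the x axis of long_strap_mid and the x axis of cone_post, either way round below 0.14 rad and contact force between long_strap and tall_jack above 0.2 N and contact force between long_strap and cone_post above 0.2 N and linear speed of each of tall_jack, long_strap, short_jack, short_strap below 0.01 m/s and angular speed of each of tall_jack, long_strap, short_jack, short_strap below 0.1 rad/s and x of short_jack_mid in the frame of axle_post between -0.057 and -0.033 m and y of short_jack_mid in the frame of axle_post between -0.012 and 0.012 m and z of short_jack_mid in the frame of axle_post between 0.008 and 0.014 m and x of short_strap_mid in the frame of axle_post between -0.02 and 0 m and y of short_strap_mid in the frame of axle_post between -0.008 and 0.008 m and z of short_strap_mid in the frame of axle_post between 0.0265 and 0.0325 m and angle between the x axis of short_strap_mid and the x axis of axle_post, either way round below 0.14 rad and contact force between short_strap and short_jack above 0.2 N and contact force between short_strap and axle_post above 0.2 N); the robot touches nothing.
It fails at once if the tin of nuts is shifted by more than 20 mm (distance of nut_tin_mid from where it was at the start of the episode above 0.02 m).
It fails at once if the bottom-bracket shell is shifted by more than 20 mm (distance of bracket_shell_mid from where it was at the start of the episode above 0.02 m).
It also fails if it takes over 115 s, if anything falls off the work surface, if the arm or the gripper's body presses on something with over 40 N, if the wrist force passes 120 N, or if a joint passes its speed limit or range.

### The arm

A 6-joint arm with a two-finger parallel gripper is mounted at the origin on the work surface. World frame = base frame: x ahead of the robot, y to its left, z up, the work surface at z = 0. Lengths are in m, angles in degrees, forces in N, time in s.
With the tool pointing down it reaches from about 0.325 to 0.85 m from the base axis. Payload 4.4 kg.
Tool frame: the origin (TCP) lies at the very end of the fingers, on their centre line; the grasp point (between the pads) lies 19 mm behind it; y points along the fingers, x is the direction in which the jaws open and shut, and the axes are right-handed (so a half turn about y gives the same grasp; the last joint's range is limited). The gripper opens to 94 mm and grips with 3 to 60 N. Pads are 16 mm wide; open, the fingers measure 119 mm over their backs; the gripper's body (75 mm by 177 mm) begins 78 mm behind the grasp point.
Start: joints at [62.653, 11.837, 88.321, -0, 79.842, -8.623], TCP at [0.185, 0.545, 0.205] pointing down, gripper open.
Joint ranges: [-156.59, 156.59], [-49.26, 127.26], [12.9, 141.05], [-63.56, 243.56], [4.71, 150.69], [-161.64, 161.64]. Speed limits (degrees/s): [159.86, 159.86, 180, 180, 180, 180].

### API

Orientations are given as [roll, pitch, yaw] about the fixed x, y, z axes, in that order (R = Rz(yaw) Ry(pitch) Rx(roll)).
In Python, from cell import manip gives the robot as it stands. The module is installed in compiled form; this text tells all that it offers.
- The arm moves only by the tool apply_moves, never from a script. Its argument "motion" is text: rows parted by semicolons, each of 5 numbers parted by spaces: the closure, from -1 (fully open) to 1 (shut), so that 0 is half open, then the shift along the tool's x, y, z in units of 40 mm (1.0 is 40 mm), then the turn about the tool's y in degrees. A call has 1 to 8 rows; each row is the pose to reach, as a shift and turn from the pose measured when the call began, along the tool's axes at that moment; what a row does not reach only later rows make up. A row lasts 1/8 s, in which the tool goes at most 62.5 mm and 10.7 degrees, less where a joint would pass 70% of its speed; a pose out of reach is approached as far as the arm can. A call with a gripper value outside its range is refused whole. The fingers move at their own pace and stop on an object; the grip force is fixed at half the most. Time passes only in rows, so rows that repeat a pose let the fingers close. It gives the time, the measured TCP pose, the force and the opening at its end, in the units of the state.
- manip.get_state(): the state, without advancing time (a new reading comes with each control period).
- manip.snapshot(name): name is "scene" or "top" or "wrist"; returns a dict with "img" (480x640x3 uint8, red, green, blue), "camera_matrix" (3x3 intrinsics, pixels), "origin" and "orientation" of the camera in the world; the wrist camera has in their place "mount" (4x4, takes a point from camera to tool coordinates, whose origin is the TCP and whose axes are the tool frame's). Camera axes: x right, y down, z forward; pixel columns grow to the right and rows downward; lengths in m; the calibration is good to about 2 mm. A picture is of the moment at which its call begins: read the wrist's pose just before it. There is no depth.
- manip.sign_off(): hands the job in, once; it reports no verdict.
The state is a dict: "t": time; "joints": joint angles; "qd": joint speeds; "joint_efforts": joint torques, N m; "eef_pos": TCP position; "ee_rot": TCP orientation; "ft_force": force on the tool from outside, world axes, zero at the start; "ft_torque": the same for the moment, N m; "grip_width": opening from 0.0 (shut) to 1.0 (fully open).
Only numpy, scipy, OpenCV 4.12 (cv2) and the standard library are available. Lean on these libraries where they do the work, as an engineer would, in place of code of your own. Each camera call takes 0.05 s, during which the arm holds its last target.

## Working session

There is one attempt and no reset: what is moved stays moved. The work goes in short steps, Python scripts to look and compute and a tool call to move; the robot and the scene stay as the last step left them, time stands still between calls to the robot, and variables do not carry over. Pictures are saved under pics/ and viewed, and the job is handed in when it is done.

Besides the shell and the picture viewer there is one more tool, called after "Emit:" in YAML: its name, and indented under it one key for each argument. apply_moves: Moves the arm, as the interface text tells. Its arguments: {"type":"object","properties":{"motion":{"type":"string"}},"required":["motion"]}

```bash
mkdir -p pics
cat > h.py <<'E'
import numpy as np, cv2
from cell import manip
from scipy.spatial.transform import Rotation as R
def snap(n,f=None):
    s=manip.get_state(); d=manip.snapshot(n)
    if f: cv2.imwrite('pics/'+f+'.png',d['img'][:,:,::-1])
    return d,s
E
python3 - <<'E'
from h import *
for n in ['scene','top','wrist']:
    d,s=snap(n,n+'0')
    print(n,{k:np.round(v,4).tolist() for k,v in d.items() if k!='img'})
print(s)
E
```

```text
scene {'camera_matrix': [[501.7991, 0.0, 314.007], [0.0, 501.7991, 239.9928], [0.0, 0.0, 1.0]], 'origin': [1.2185, -0.0855, 0.8446], 'orientation': [-137.4843, -0.9595, 81.3969]}
top {'camera_matrix': [[513.2576, 0.0, 320.2763], [0.0, 513.2576, 239.605], [0.0, 0.0, 1.0]], 'origin': [0.4036, 0.0549, 1.1672], 'orientation': [-174.6382, -1.547, -89.6699]}
wrist {'camera_matrix': [[409.9061, 0.0, 320.1891], [0.0, 409.9061, 237.6856], [0.0, 0.0, 1.0]], 'mount': [[1.0, 0.0009, -0.0008, 0.0], [0.001, -0.2672, 0.9636, -0.1782], [0.0006, -0.9637, -0.2672, 0.0768], [0.0, 0.0, 0.0, 1.0]]}
{'t': 0.1, 'joints': array([ 6.26547809e+01,  1.18786834e+01,  8.83962631e+01, -1.64399822e-03,
        7.98425372e+01, -8.62158948e+00]), 'qd': array([-0.04505541, -0.11458235, -0.23327407, -0.10360034,  0.01473734,
       -0.07784912]), 'joint_efforts': array([-6.01016782e-04, -3.71861064e+01, -2.82295793e+01,  6.99100108e-02,
        3.10352223e-02, -1.63686911e-05]), 'eef_pos': array([0.18424174, 0.54390681, 0.20441661]), 'ee_rot': array([-89.9839876 ,   0.1163986 ,  71.27667827]), 'ft_force': array([ 0.17804372, -0.15993154,  0.07963051]), 'ft_torque': array([-0.01222906, -0.03424672, -0.06959582]), 'grip_width': 0.9975884572334833}
```

View pics/scene0.png

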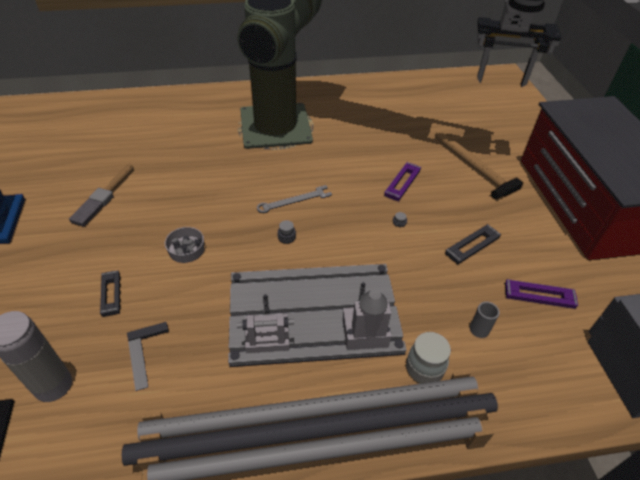

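View pics/top0.png

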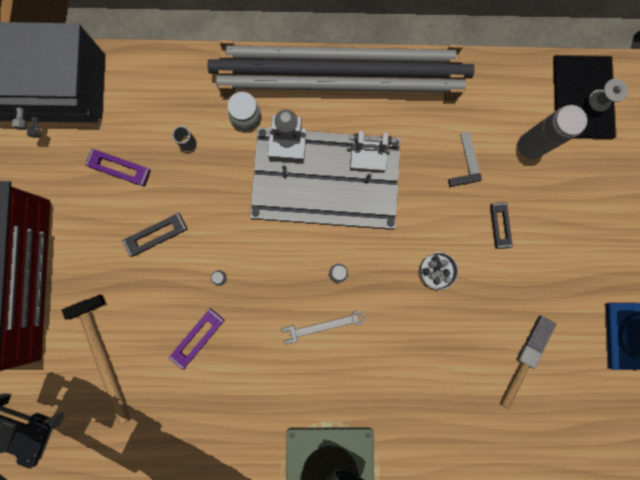

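View pics/wrist0.png

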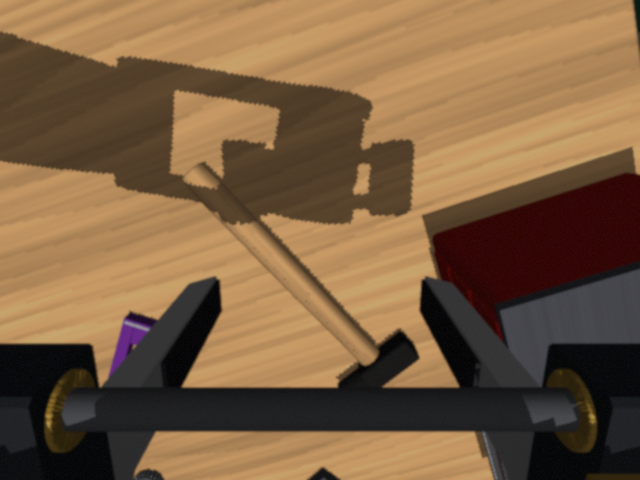

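The top view shows these candidates:
- **Long strap:** dark bar at (154,235). The purple bars at (118,167) and (197,338) are look-alikes.
- **Short strap:** dark bar at (501,225).
- **Jacks:** small at (218,278), larger at (339,272).
- **Leave alone:** tin at (438,271), shell at (184,139).
- **Studs:** near (285,172) and (368,178).

Next I'll take enlarged crops and first measurements.

```bash
cat >> h.py <<'E'
def campose(d,s=None):
    if 'mount' in d:
        T=np.array(d['mount']); Rt=R.from_euler('xyz',s['ee_rot'],degrees=True).as_matrix()
        return Rt@T[:3,:3], np.array(s['eef_pos'])+Rt@T[:3,3]
    return R.from_euler('xyz',d['orientation'],degrees=True).as_matrix(), np.array(d['origin'])
def cast(d,uv,z,s=None):
    Rc,o=campose(d,s); K=np.array(d['camera_matrix'])
    r=Rc@np.linalg.inv(K)@np.array([uv[0],uv[1],1.0])
    return o+r*(z-o[2])/r[2]
def proj(d,p,s=None):
    Rc,o=campose(d,s); q=np.array(d['camera_matrix'])@(Rc.T@(np.array(p)-o)); return q[:2]/q[2]
E
python3 - <<'E'
from h import *
d,s=snap('top')
im=d['img']
def crop(x,y,w,h,k): return cv2.resize(im[y:y+h,x:x+w],None,fx=k,fy=k,interpolation=cv2.INTER_CUBIC)
a=crop(240,90,170,150,4)
cv2.imwrite('pics/plate.png',a[:,:,::-1])
b=np.hstack([crop(115,200,80,70,4),crop(480,190,80,70,4)]);c=np.hstack([crop(195,245,80,70,4),crop(310,245,80,70,4)])
cv2.imwrite('pics/parts.png',np.vstack([b,c])[:,:,::-1])
for n,uv,z in [('long',(154,235),.015),('short',(501,225),.015),('sj',(218,278),.022),('tj',(339,272),.04),('tin',(438,271),.03),('shell',(182,133),.068),('ps',(197,338),.015),('pl',(118,167),.015)]: print(n,cast(d,uv,z).round(4))
for uv in [(255,213),(391,222),(261,134),(395,142)]: print(uv,cast(d,uv,.02).round(4))
E
```

```text
long [0.5192 0.3967 0.015 ]
short [ 0.5489 -0.3882  0.015 ]
sj [0.424  0.2507 0.022 ]
tj [ 0.4385 -0.0165  0.04  ]
tin [ 0.4425 -0.2379  0.03  ]
shell [0.7377 0.3285 0.068 ]
ps [0.2921 0.2946 0.015 ]
pl [0.6731 0.4829 0.015 ]
(255, 213) [0.5704 0.1717 0.02  ]
(391, 222) [ 0.5528 -0.1352  0.02  ]
(261, 134) [0.7525 0.1613 0.02  ]
(395, 142) [ 0.738  -0.1458  0.02  ]
```

View pics/plate.png

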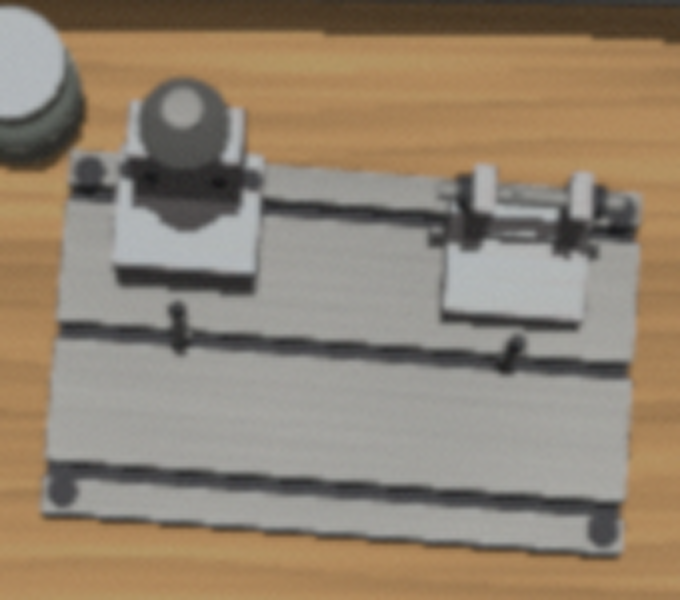

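View pics/parts.png

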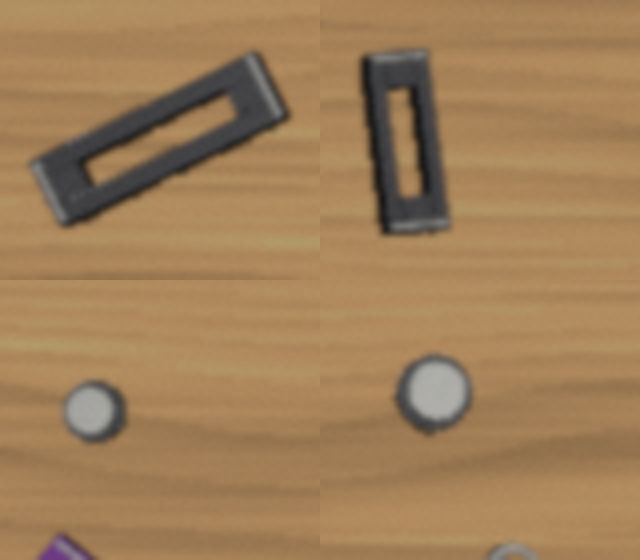

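Run:
```python
from h import *
d,s=snap('top'); d2,_=snap('scene','scene1')
im=d['img']
print('tall stud top',cast(d,(284.2,167.5),.094).round(4),'base',cast(d,(285,177),.02).round(4))
print('short stud top',cast(d,(369,175.7),.075).round(4),'base',cast(d,(367.5,182.5),.02).round(4))
print('tj',cast(d,(339,272.7),.04).round(4),'sj',cast(d,(218,277.8),.022).round(4))
# plate corners
cs=[(240+x/4,90+y/4) for x,y in [(42,515),(620,555),(640,197),(78,152)]]
P=np.array([cast(d,c,.02) for c in cs]);print(P.round(4))
e=P[0]-P[1];print('plate long dir deg',np.degrees(np.arctan2(e[1],e[0])),np.linalg.norm(e), P.mean(0))
e=P[2]-P[1];print('plate short dir deg',np.degrees(np.arctan2(e[1],e[0])),np.linalg.norm(e))
# ledge front edges
for n,a,b,z in [('tall',(115,265),(256,277),.06),('low',(443,312),(583,323),.042)]:
    p=cast(d,(240+a[0]/4,90+a[1]/4),z);q=cast(d,(240+b[0]/4,90+b[1]/4),z);print(n,p.round(4),q.round(4),np.linalg.norm(p-q),np.degrees(np.arctan2(*(p-q)[[1,0]])),((p+q)/2).round(4))
hsv=cv2.cvtColor(im,cv2.COLOR_RGB2HSV)
for n,(x,y,w,h) in dict(long=(115,205,80,60),short=(485,195,35,60)).items():
    sub=hsv[y:y+h,x:x+w]; m=((sub[...,1]<70)).astype(np.uint8)
    c=max(cv2.findContours(m,cv2.RETR_EXTERNAL,cv2.CHAIN_APPROX_NONE)[0],key=cv2.contourArea)
    b=cv2.boxPoints(cv2.minAreaRect(c))+[x,y]
    B=np.array([cast(d,v,.0075) for v in b]); print(n,B.mean(0).round(4),[ (round(np.linalg.norm(B[i]-B[i-1]),4),round(np.degrees(np.arctan2(*(B[i]-B[i-1])[[1,0]])),1)) for i in range(4)])
```

```text
tall stud top [0.6578 0.1041 0.094 ] base [0.6534 0.1054 0.02  ]
short stud top [ 0.6464 -0.0789  0.075 ] base [ 0.6429 -0.0822  0.02  ]
tj [ 0.437  -0.0165  0.04  ] sj [0.4245 0.2507 0.022 ]
[[ 0.5572  0.1816  0.02  ]
 [ 0.5375 -0.1442  0.02  ]
 [ 0.7446 -0.1574  0.02  ]
 [ 0.7665  0.1649  0.02  ]]
plate long dir deg 86.53695492891323 0.32635995220375746 [0.65144547 0.01124995 0.02      ]
plate short dir deg -3.639834935326038 0.2074878665181784
tall [0.6905 0.1398 0.06  ] [0.6848 0.0624 0.06  ] 0.07759677118651072 85.76102057113849 [0.6877 0.1011 0.06  ]
low [ 0.6708 -0.0421  0.042 ] [ 0.6654 -0.1206  0.042 ] 0.0786833173360378 86.12897964360535 [ 0.6681 -0.0813  0.042 ]
long [0.5213 0.3987 0.0075] [(np.float64(0.042), np.float64(27.7)), (np.float64(0.1402), np.float64(-62.8)), (np.float64(0.0424), np.float64(-152.8)), (np.float64(0.1398), np.float64(117.0))]
short [ 0.55   -0.3909  0.0075] [(np.float64(0.1047), np.float64(6.0)), (np.float64(0.0371), np.float64(-82.0)), (np.float64(0.1048), np.float64(-174.2)), (np.float64(0.0367), np.float64(97.8))]
```

View pics/scene1.png

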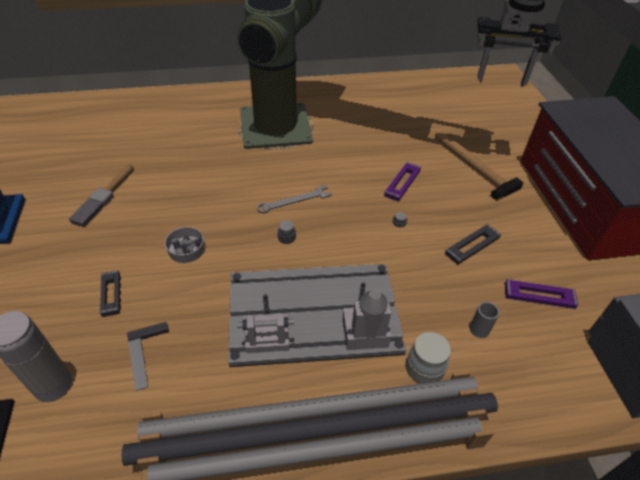

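```bash
cat >> h.py <<'E'
def go(x,y,z,yaw=None):
    s=manip.get_state(); Rt=R.from_euler('xyz',s['ee_rot'],degrees=True).as_matrix()
    v=Rt.T@(np.array([x,y,z])-s['eef_pos'])/0.04
    t=0 if yaw is None else -((yaw-s['ee_rot'][2]+90)%180-90)
    print('shift',v.round(3),'turn',round(t,2),'t',round(s['t'],2))
E
python3 -c "
from h import *
go(.4245,.2507,.12,86)"
```

```text
shift [-5.024  2.129 -8.04 ] turn -14.72 t 0.3
```

Emit:
apply_moves:
  motion: "-1 -5.02 2.13 -8.04 -14.7;-1 -5.02 2.13 -8.04 -14.7;-1 -5.02 2.13 -8.04 -14.7;-1 -5.02 2.13 -8.04 -14.7;-1 -5.02 2.13 -8.04 -14.7;-1 -5.02 2.13 -8.04 -14.7;-1 -5.02 2.13 -8.04 -14.7;-1 -5.02 2.13 -8.04 -14.7"

```text
t: 1.3
eef_pos: [0.4247, 0.2504, 0.1198]
ee_rot: [-89.9, 0.0, 85.8]
ft_force: [0.2, 0.2, 0.3]
grip_width: 1.004
```

```bash
python3 -c "
from h import *
d,s=snap('wrist','w1'); print(s['eef_pos'],s['ee_rot'],proj(d,(.4245,.2507,.022),s))
go(.4245,.2507,.004,86)"
```

```text
[0.42473127 0.25043091 0.11977876] [-8.99313352e+01  2.71175960e-02  8.58408403e+01] [321.23896304 237.99717207]
shift [-0.016  2.902 -0.01 ] turn -0.06 t 1.35
```

View pics/w1.png

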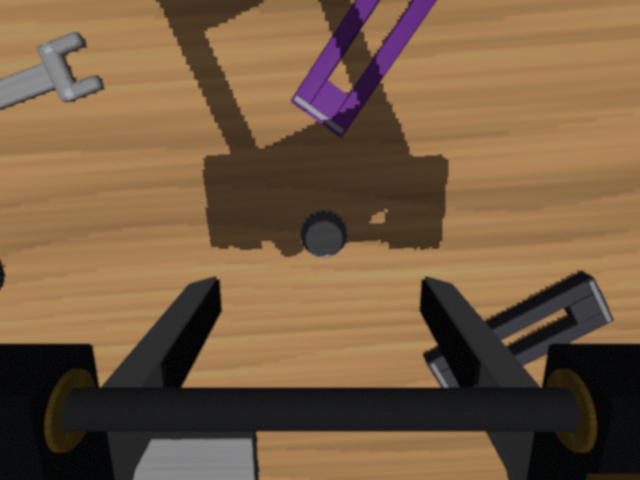

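The wrist view shows the short jack's cap at (323,236) against a predicted (321,238), so they agree. Descending to grip it.

Emit:
apply_moves:
  motion: "-1 0 1.5 0 0;-1 0 2.5 0 0;-1 0 2.9 0 0;-1 0 2.9 0 0;1 0 2.9 0 0;1 0 2.9 0 0;1 0 2.9 0 0;1 0 2.9 0 0"

```text
t: 2.35
eef_pos: [0.4246, 0.2514, 0.0046]
ee_rot: [-90.0, -0.0, 85.9]
ft_force: [-0.4, 1.5, 0.3]
grip_width: 0.607
```

Emit:
apply_moves:
  motion: "1 0 0 0 0;1 0 0 0 0;1 0 -1 0 0;1 0 -2.5 0 0;1 0 -2.5 0 0"

```text
t: 2.98
eef_pos: [0.429, 0.2531, 0.1098]
ee_rot: [-90.6, -0.3, 85.9]
ft_force: [0.5, 0.7, -0.5]
grip_width: 0.079
```

```bash
python3 -c "
from h import *
d,s=snap('wrist','w2'); print(s['eef_pos'],s['ee_rot'],s['grip_width']*94,s['ft_force'])
go(.6014,-.0762,.124,86)"
```

```text
[0.42899376 0.25311564 0.10983152] [-90.60590504  -0.30024183  85.93635756] 7.39753982177128 [ 0.53503207  0.65626519 -0.46889201]
shift [-7.877 -0.42  -4.942] turn -0.07 t 3.02
```

View pics/w2.png

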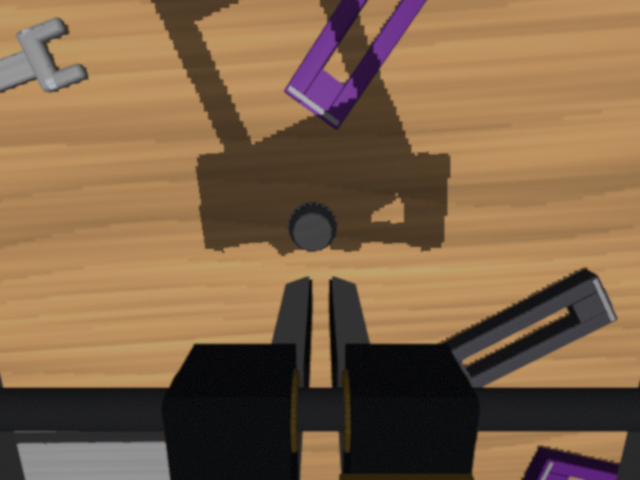

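I lifted before the fingers had closed. They move slowly, about 0.1 of the opening per row. The jack still stands at (312,227), so I'll retry.

```bash
python3 -c "
from h import *
d,s=snap('wrist'); p=cast(d,(312.5,229),.022,s); print(p)
go(p[0],p[1],.11,86); go(p[0],p[1],.004,86)"
```

```text
[0.4168933  0.24755889 0.022     ]
shift [-0.111 -0.126  0.191] turn -0.07 t 3.08
shift [-0.113  2.524  0.194] turn -0.07 t 3.08
```

Emit:
apply_moves:
  motion: "-1 -0.1 0 0 0;-1 -0.1 0 0 0;-1 -0.1 0 0 0;-1 -0.1 0 0 0;-1 -0.1 0 0 0;-1 -0.1 0 0 0"

```text
t: 3.82
eef_pos: [0.4245, 0.2475, 0.105]
ee_rot: [-90.1, -0.1, 85.9]
ft_force: [0.1, -0.2, 0.9]
grip_width: 0.613
```

```bash
python3 -c "
from h import *
d,s=snap('wrist','w3');g=cv2.cvtColor(d['img'],cv2.COLOR_RGB2HSV)[180:275,270:370]
m=((g[...,1]<90)&(g[...,2]<130)).astype(np.uint8)
c=max(cv2.findContours(m,0,1)[0],key=cv2.contourArea); print(cv2.minEnclosingCircle(c),cv2.boundingRect(c))
(x,y),r=cv2.minEnclosingCircle(c); p=cast(d,(x+270,y+180),.016,s); print(p,s['eef_pos'],s['ee_rot'],s['grip_width'])
go(p[0],p[1],.11,86); go(p[0],p[1],.004,86)"
```

```text
((51.04573440551758, 55.080322265625), 25.64689064025879) (26, 30, 51, 50)
[0.42004972 0.24808232 0.016     ] [0.42454854 0.24753485 0.10496984] [-9.00659585e+01 -5.12667560e-02  8.59320385e+01] 0.6131599333969803
shift [ 0.006 -0.125  0.114] turn -0.07 t 3.88
shift [0.003 2.525 0.117] turn -0.07 t 3.88
```

View pics/w3.png

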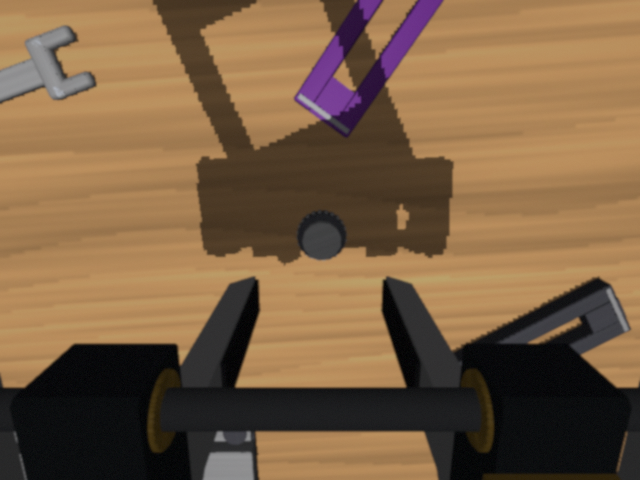

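Emit:
apply_moves:
  motion: "0 0 1.2 0.1 0;0 0 2.2 0.1 0;0 0 2.53 0.1 0;0 0 2.53 0.1 0;1 0 2.53 0.1 0;1 0 2.53 0.1 0;1 0 2.53 0.1 0;1 0 2.53 0.1 0"

```text
t: 4.88
eef_pos: [0.4224, 0.2485, 0.0054]
ee_rot: [-90.3, -0.1, 85.9]
ft_force: [-0.1, 0.4, 5.6]
grip_width: 0.339
```

Emit:
apply_moves:
  motion: "1 0 0 0 0;1 0 0 0 0;1 0 0 0 0;1 0 0 0 0"

```text
t: 5.38
eef_pos: [0.4223, 0.2485, 0.0055]
ee_rot: [-90.2, -0.1, 85.9]
ft_force: [-0.8, -1.3, 2.8]
grip_width: 0.339
```

Emit:
apply_moves:
  motion: "1 0 -0.7 0 0;1 0 -2 0 0;1 0 -2.8 0 0;1 0 -2.8 0 0;1 0 -2.8 0 0"

```text
t: 6.0
eef_pos: [0.4205, 0.2478, 0.1158]
ee_rot: [-90.1, -0.1, 85.9]
ft_force: [-0.7, -0.1, -1.1]
grip_width: 0.339
```

```bash
python3 -c "
from h import *
d,s=snap('wrist','w4'); print(s['eef_pos'],s['ee_rot'],s['grip_width']*94,s['ft_force'])
go(.6014,-.0762,.118,86)"
```

```text
[0.42051379 0.24779645 0.11583214] [-9.00937254e+01 -6.38118792e-02  8.59323676e+01] 31.838811040164654 [-0.69412516 -0.05342214 -1.08458776]
shift [-7.754 -0.069 -5.095] turn -0.07 t 6.05
```

View pics/w4.png

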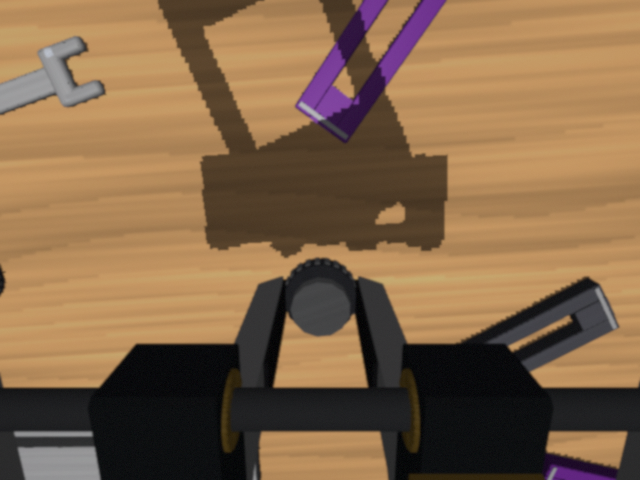

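The short jack is held, with its cap at (320,307). Carrying it over its place.

Emit:
apply_moves:
  motion: "1 -7.75 -0.2 -5.1 0;1 -7.75 -0.2 -5.1 0;1 -7.75 -0.2 -5.1 0;1 -7.75 -0.2 -5.1 0;1 -7.75 -0.2 -5.1 0;1 -7.75 -0.2 -5.1 0;1 -7.75 -0.2 -5.1 0;1 -7.75 -0.2 -5.1 0"

```text
t: 7.05
eef_pos: [0.5998, -0.0754, 0.1207]
ee_rot: [-89.8, -0.1, 85.9]
ft_force: [-1.0, -0.2, -1.4]
grip_width: 0.339
```

```bash
python3 -c "
from h import *
d,s=snap('wrist','w5'); print(s['eef_pos'],s['ee_rot'],s['grip_width']*94,s['ft_force'])
print('cap',cast(d,(320,307),s['eef_pos'][2]+.0165,s))
print(proj(d,(.6463,-.0793,.075),s),proj(d,(.6463,-.0793,.02),s))
"
```

```text
[ 0.59976294 -0.07543883  0.12069642] [-89.75099062  -0.12002872  85.89496664] 31.875763714397856 [-1.03827267 -0.18701825 -1.39759324]
cap [ 0.5986827  -0.07579197  0.13719642]
[319.75520598 335.79479149] [319.75764034 298.89553063]
```

View pics/w5.png

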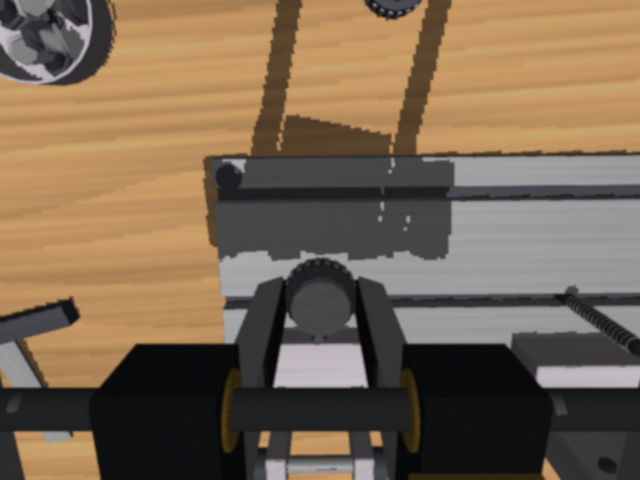

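Post and stud line up with the jack: the ledge is centred on column 320 and the stud tip is at (320,337). Lowering it.

```bash
python3 -c "
from h import *
go(.602,-.0762,.026,86)"
```

```text
shift [-0.036  2.379 -0.066] turn -0.04 t 7.1
```

Emit:
apply_moves:
  motion: "1 0 1.2 -0.05 0;1 -0.02 1.9 -0.05 0;1 -0.02 2.2 -0.05 0;1 -0.02 2.35 -0.05 0;1 -0.02 2.36 -0.05 0"

```text
t: 7.72
eef_pos: [0.602, -0.0752, 0.0275]
ee_rot: [-89.9, -0.1, 86.0]
ft_force: [-0.1, -1.0, -0.8]
grip_width: 0.336
```

Emit:
apply_moves:
  motion: "0.1 0 0 0 0;0.1 0 0 0 0;0.1 0 0 0 0;0.1 0 0 0 0;0.1 0 -0.3 0 0;0.1 0 -1 0 0;0.1 0 -2.3 0 0;0.1 0 -2.3 0 0"

```text
t: 8.72
eef_pos: [0.6066, -0.0766, 0.126]
ee_rot: [-90.5, 0.0, 86.0]
ft_force: [0.1, -0.1, -0.1]
grip_width: 0.448
```

```bash
python3 -c "
from h import *
d,s=snap('wrist','w6'); print(s['eef_pos'],s['ee_rot'],s['grip_width']*94,s['ft_force'])
print('place px',proj(d,(.6014,-.0762,.042),s),proj(d,(.6463,-.0793,.075),s))
go(.437,-.0165,.12,86)
"
```

```text
[ 0.60664356 -0.07655689  0.12603563] [-9.05390383e+01  4.09565112e-02  8.60045561e+01] 42.10890642437164 [ 0.08357335 -0.12987676 -0.12313388]
place px [320.90542264 234.99206696] [320.87512515 319.89493428]
shift [1.192 0.061 4.282] turn 0.0 t 8.78
```

View pics/w6.png

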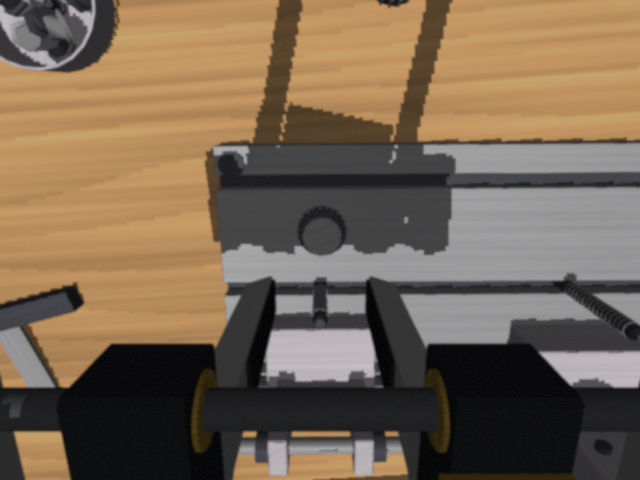

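The short jack stands at (322,235), right on the predicted spot (321,235). Now the tall jack.

Emit:
apply_moves:
  motion: "-1 1.19 0.06 4.28 0;-1 1.19 0.06 4.28 0;-1 1.19 0.06 4.28 0;-1 1.19 0.06 4.28 0;-1 1.19 0.06 4.28 0;-1 1.19 0.06 4.28 0;-1 1.19 0.06 4.28 0"

```text
t: 9.65
eef_pos: [0.4383, -0.0171, 0.1202]
ee_rot: [-90.3, -0.0, 86.0]
ft_force: [0.0, -0.4, -0.4]
grip_width: 1.001
```

```bash
python3 -c "
from h import *
d,s=snap('wrist','w7'); print(s['eef_pos'],s['ee_rot'],s['grip_width']*94,s['ft_force'])
print('px',proj(d,(.437,-.0165,.04),s))
go(.437,-.0165,.006,86)
"
```

```text
[ 0.43827292 -0.0170806   0.1202025 ] [-9.02678008e+01 -1.18352514e-02  8.59783862e+01] 94.05860511728513 [ 0.01437272 -0.44552039 -0.38377403]
px [321.5480334  242.90199651]
shift [0.009 2.852 0.039] turn -0.02 t 9.7
```

View pics/w7.png

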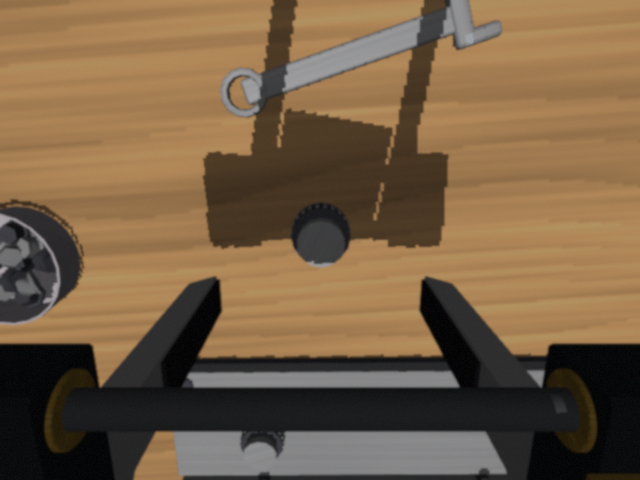

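The tall jack's cap is at (321,240), against a predicted (321.5,243). Descending to grip its base.

Emit:
apply_moves:
  motion: "-0.3 0 1.2 0.02 0;-0.3 0 2.2 0 0;-0.3 0 2.8 0 0;0 0 2.85 0 0;1 0 2.85 0 0;1 0 2.85 0 0;1 0 2.85 0 0;1 0 2.85 0 0"

```text
t: 10.7
eef_pos: [0.44, -0.0173, 0.0073]
ee_rot: [-90.4, 0.0, 86.0]
ft_force: [0.7, -0.3, 4.6]
grip_width: 0.429
```

Emit:
apply_moves:
  motion: "1 0 0 0 0;1 0 0 0 0;1 0 0 0 0;1 0 0 0 0"

```text
t: 11.2
eef_pos: [0.4397, -0.0172, 0.0073]
ee_rot: [-90.4, 0.0, 86.0]
ft_force: [-1.3, 0.8, 2.7]
grip_width: 0.428
```

Emit:
apply_moves:
  motion: "1 0 -0.7 0 0;1 0 -2 0 0;1 0 -3.2 0 0;1 0 -3.2 0 0;1 0 -3.2 0 0"

```text
t: 11.82
eef_pos: [0.4373, -0.0168, 0.1336]
ee_rot: [-90.2, -0.0, 86.0]
ft_force: [-0.9, 0.6, -3.3]
grip_width: 0.428
```

```bash
python3 -c "
from h import *
d,s=snap('wrist','w8'); print(s['eef_pos'],s['ee_rot'],s['grip_width']*94,s['ft_force'])
go(.593,.108,.138,86)
"
```

```text
[ 0.43732045 -0.01679405  0.13363911] [-9.02168108e+01 -2.34129770e-02  8.59854243e+01] 40.256958203815145 [-0.89532794  0.561893   -3.29271855]
shift [ 3.383 -0.117 -3.68 ] turn -0.02 t 11.88
```

View pics/w8.png

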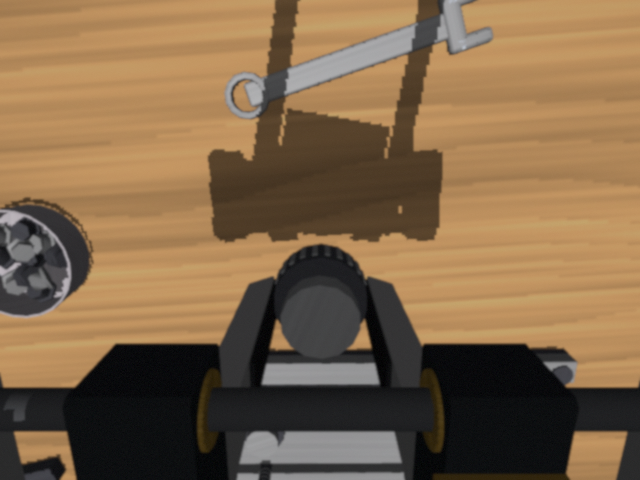

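The tall jack is held, cap at (321,318). Carrying it to the tall post.

Emit:
apply_moves:
  motion: "1 3.38 -0.1 -3.68 0;1 3.38 -0.1 -3.68 0;1 3.38 -0.1 -3.68 0;1 3.38 -0.1 -3.68 0;1 3.38 -0.1 -3.68 0;1 3.38 -0.1 -3.68 0"

```text
t: 12.62
eef_pos: [0.591, 0.1069, 0.1358]
ee_rot: [-89.9, 0.0, 85.9]
ft_force: [0.5, -1.3, -2.2]
grip_width: 0.428
```

```bash
python3 -c "
from h import *
d,s=snap('wrist','w9'); print(s['eef_pos'],s['ee_rot'],s['grip_width']*94,s['ft_force'])
print('cap',cast(d,(321,318),s['eef_pos'][2]+.0327,s), proj(d,(.6578,.1034,.094),s),proj(d,(.6578,.1034,.02),s))
go(.594,.108,.027,86)
"
```

```text
[0.59095149 0.10694265 0.13576168] [-8.99044396e+01  7.03938646e-03  8.59378645e+01] 40.1910884001533 [ 0.54232632 -1.31606158 -2.16451582]
cap [0.58697215 0.10724956 0.16846168] [322.71219405 368.5797139 ] [322.26832886 314.51026216]
shift [ 0.033  2.734 -0.067] turn -0.08 t 12.68
```

View pics/w9.png

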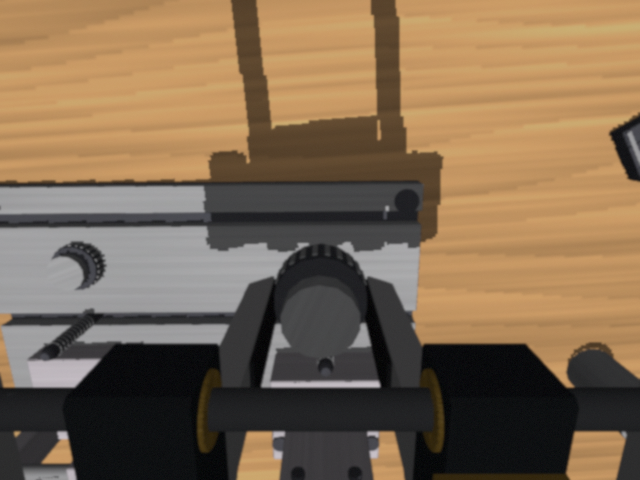

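Emit:
apply_moves:
  motion: "1 0 1.2 -0.1 0;1 0.05 2.1 -0.1 0;1 0.05 2.5 -0.1 0;1 0.05 2.68 -0.1 0;1 0.05 2.72 -0.1 0;1 0.05 2.72 -0.1 0"

```text
t: 13.42
eef_pos: [0.5967, 0.1085, 0.0291]
ee_rot: [-90.1, -0.0, 85.9]
ft_force: [-0.8, -1.0, -2.2]
grip_width: 0.429
```

Emit:
apply_moves:
  motion: "0 0 0 0 0;-0.1 0 0 0 0;-0.1 0 0 0 0;-0.1 0 0 0 0;-0.1 0 -0.3 0 0;-0.1 0 -1.2 0 0;-0.1 0 -2.6 0 0;-0.1 0 -2.6 0 0"

```text
t: 14.42
eef_pos: [0.6013, 0.1088, 0.1403]
ee_rot: [-90.9, -0.1, 85.9]
ft_force: [0.5, -0.1, 0.2]
grip_width: 0.552
```

```bash
python3 -c "
from h import *
d,s=snap('wrist','w10'); print(s['eef_pos'],s['ee_rot'],s['grip_width']*94,s['ft_force'])
print('place px',proj(d,(.593,.108,.06),s),proj(d,(.6578,.1034,.094),s))
"
```

```text
[0.60132555 0.10877004 0.14030733] [-90.88278245  -0.1051872   85.9201129 ] 51.89487680747177 [ 0.47410582 -0.06299174  0.16971295]
place px [318.52092343 231.42667692] [318.43593422 347.76894608]
```

View pics/w10.png

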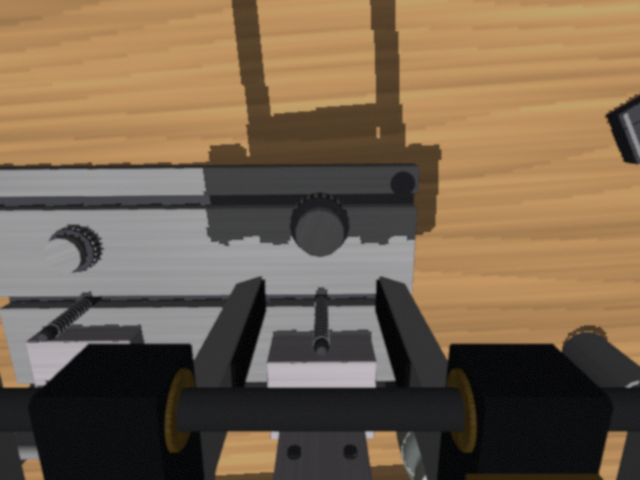

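The tall jack's cap is at (320,232), on its place (318.5,231). The tall stud tip at (321.5,349) puts its y near 0.1048. Next is the long dark strap.

```bash
python3 -c "
from h import *
go(.5213,.3987,.15,27.1)
"
```

```text
shift [ 7.095 -0.338  2.451] turn 58.81 t 14.47
```

Emit:
apply_moves:
  motion: "-0.6 7.1 -0.3 2.45 58.8;-0.6 7.1 -0.3 2.45 58.8;-0.6 7.1 -0.3 2.45 58.8;-0.6 7.1 -0.3 2.45 58.8;-0.6 7.1 -0.3 2.45 58.8;-0.6 7.1 -0.3 2.45 58.8;-0.6 7.1 -0.3 2.45 58.8;-0.6 7.1 -0.3 2.45 58.8"

```text
t: 15.48
eef_pos: [0.521, 0.3979, 0.1474]
ee_rot: [-90.2, -0.4, 27.2]
ft_force: [0.7, -0.3, -0.2]
grip_width: 0.8
```

```bash
python3 -c "
from h import *
d,s=snap('wrist','w11'); print(s['eef_pos'],s['ee_rot'],s['grip_width']*94)
print('px',proj(d,(.5213,.3987,.015),s))
go(.5213,.3987,.004,27.1)
"
```

```text
[0.52100598 0.39789467 0.14740737] [-90.24435034  -0.38727658  27.18054671] 75.19221545638483
px [319.1679973  224.82333298]
shift [-0.015  3.592  0.037] turn 0.03 t 15.53
```

View pics/w11.png

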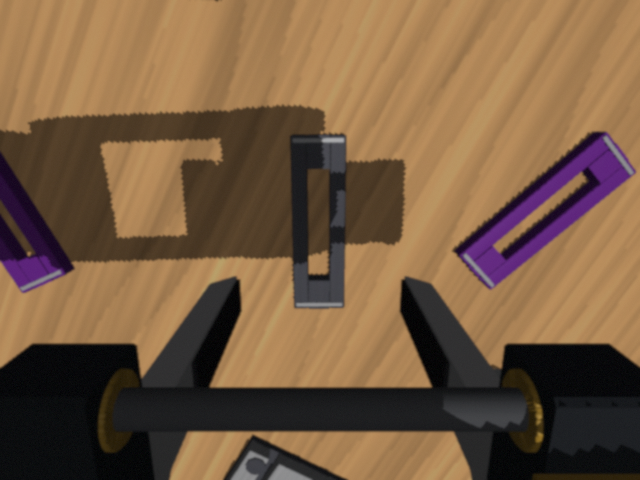

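The dark long strap is centred at (319,222), upright in view, with the purple bars well clear on both sides. Descending.

Emit:
apply_moves:
  motion: "-0.5 0 1.4 0.03 0;-0.3 0 2.6 0.03 0;-0.2 0 3.4 0.03 0;-0.2 0 3.61 0.03 0;0.5 0 3.61 0.03 0;1 0 3.61 0.03 0;1 0 3.61 0.03 0;1 0 3.61 0.03 0"

```text
t: 16.52
eef_pos: [0.5227, 0.3987, 0.0047]
ee_rot: [-90.3, -0.5, 27.1]
ft_force: [-0.5, -2.8, 3.2]
grip_width: 0.444
```

Emit:
apply_moves:
  motion: "1 0 0.04 0 0;1 0 0.04 0 0;1 0 0.04 0 0;1 0 0.04 0 0"

```text
t: 17.02
eef_pos: [0.5227, 0.3987, 0.0047]
ee_rot: [-90.3, -0.5, 27.2]
ft_force: [-2.9, -2.5, 7.2]
grip_width: 0.447
```

Emit:
apply_moves:
  motion: "1 0 -0.7 0 0;1 0 -2 0 0;1 0 -3.5 0 0;1 0 -4 0 0;1 0 -4 0 0;1 0 -4 0 0"

```text
t: 17.77
eef_pos: [0.519, 0.3976, 0.1605]
ee_rot: [-90.3, -0.1, 27.2]
ft_force: [0.1, 0.8, -6.0]
grip_width: 0.44
```

```bash
python3 -c "
from h import *
d,s=snap('wrist','w12'); print(s['eef_pos'],s['ee_rot'],s['grip_width']*94,s['ft_force'],s['ft_torque'])
go(.638,.106,.165,86)
"
```

```text
[0.51900029 0.39762814 0.16052984] [-90.30012277  -0.10250896  27.150332  ] 41.31366950940229 [ 0.08053308  0.83679733 -6.00800233] [-0.05590663  0.0570693   0.02158854]
shift [-0.675 -0.079 -7.845] turn -58.85 t 17.82
```

View pics/w12.png

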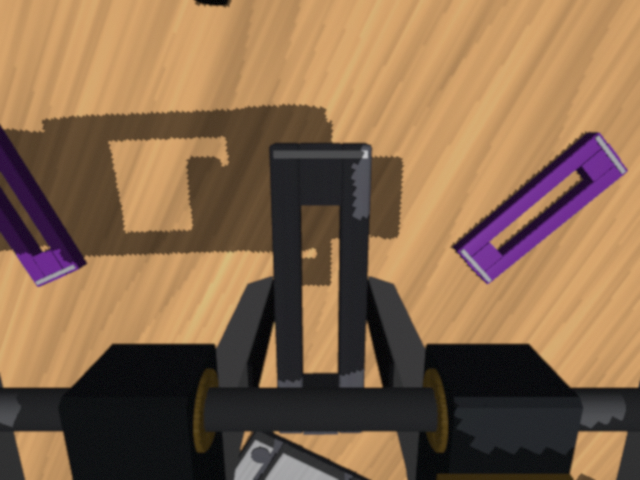

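```bash
python3 -c "
from h import *
d,s=snap('wrist')
Rt=R.from_euler('xyz',s['ee_rot'],degrees=True).as_matrix()
f=lambda x,y,z: proj(d,s['eef_pos']+Rt@np.array([x,y,z]),s).round(1)
for y in (-.0103,): 
  for z in (.07,.045,-.045,-.07): print(z,f(-.021,y,z),f(.021,y,z))
print('bottom near',f(-.021,.0047,.07))
"
```

```text
0.07 [266.3 142. ] [371.5 142.1]
0.045 [268.4 203.7] [369.5 203.8]
-0.045 [274.7 390.8] [363.2 390.9]
-0.07 [276.1 434.8] [361.8 434.9]
bottom near [270.7 140.5]
```

The long strap is held, centred and straight: end at row 143 against a predicted 142, slot end at 205 against 204. Carrying it over the tall stud.

Emit:
apply_moves:
  motion: "1 -0.68 -0.1 -7.85 -58.8;1 -0.68 -0.1 -7.85 -58.8;1 -0.68 -0.1 -7.85 -58.8;1 -0.68 -0.1 -7.85 -58.8;1 -0.68 -0.1 -7.85 -58.8;1 -0.68 -0.1 -7.85 -58.8;1 -0.68 -0.1 -7.85 -58.8;1 -0.68 -0.1 -7.85 -58.8"

```text
t: 18.88
eef_pos: [0.637, 0.1068, 0.1646]
ee_rot: [-90.1, 0.2, 85.9]
ft_force: [0.6, -0.0, -4.2]
grip_width: 0.443
```

```bash
python3 -c "
from h import *
d,s=snap('wrist','w13'); print(s['eef_pos'],s['ee_rot'],s['grip_width']*94,s['ft_force'],s['ft_torque'],s['qd'].round(1))
print('stud',proj(d,(.6582,.1048,.094),s))
"
```

```text
[0.63697196 0.10682769 0.16458735] [-90.07215559   0.18689561  85.89089198] 41.63853835922762 [ 0.57782745 -0.01537518 -4.22058072] [ 0.08854479  0.01491961 -0.00974325] [ 0.9 -0.7 -0.2 -0.2  0.  -0.5]
stud [320.37131785 280.9386926 ]
```

View pics/w13.png

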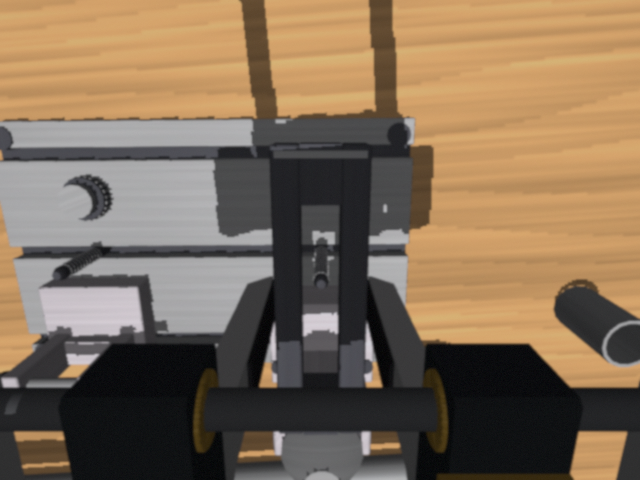

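The stud tip at (321,281) sits mid-slot (302–339), matching the prediction. Lowering.

```bash
python3 -c "
from h import *
go(.638,.1066,.090,86);go(.638,.1066,.0665,86)
"
```

```text
shift [-0.006  1.874 -0.02 ] turn -0.05 t 18.93
shift [-0.004  2.462 -0.019] turn -0.05 t 18.93
```

Emit:
apply_moves:
  motion: "1 0 0.8 -0.02 0;1 0 1.4 -0.02 0;1 0 1.8 -0.02 0;1 0 1.8 -0.02 0"

```text
t: 19.42
eef_pos: [0.6364, 0.1077, 0.0912]
ee_rot: [-89.9, 0.2, 86.0]
ft_force: [-0.1, 0.2, -5.0]
grip_width: 0.443
```

```bash
python3 -c "
from h import *
d,s=snap('wrist','w14'); print(s['eef_pos'],s['ee_rot'],s['ft_force'],s['ft_torque'],s['qd'].round(1))
go(.638,.1066,.0655,86)
"
```

```text
[0.63641655 0.107708   0.09122963] [-89.90461661   0.21222023  86.0013461 ] [-0.10638332  0.15982731 -4.97865397] [ 0.01108004 -0.0374543   0.0286162 ] [-0.4 -1.5 -2.  -0.   0.4 -0.2]
shift [-0.02   0.682 -0.007] turn -0.01 t 19.48
```

View pics/w14.png

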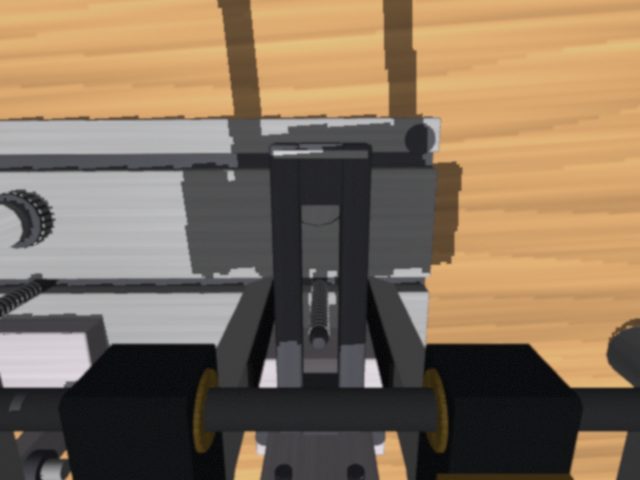

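The stud is entering the slot, tip at (318,340) in the middle. Lowering to just above contact, then releasing.

Emit:
apply_moves:
  motion: "1 -0.02 0.4 0 0;1 -0.02 0.6 0 0;1 -0.02 0.65 0 0;1 -0.02 0.67 0 0;1 -0.02 0.67 0 0"

```text
t: 20.1
eef_pos: [0.6381, 0.1066, 0.0664]
ee_rot: [-90.1, 0.2, 86.0]
ft_force: [-1.0, 0.2, -4.3]
grip_width: 0.443
```

```bash
python3 -c "
from h import *
d,s=snap('wrist','w15'); print(s['eef_pos'],s['ee_rot'],s['ft_force'],s['ft_torque'],s['qd'].round(1))
"
```

```text
[0.63805868 0.10658645 0.06636602] [-90.11822677   0.19094874  85.98053777] [-1.02977306  0.21071616 -4.28181455] [ 0.06143569  0.00127104 -0.01239712] [ 0.  -0.1 -0.2  0.   0.   0.1]
```

Still carrying about 4.3 N. Down a little more, until the weight comes off.

Emit:
apply_moves:
  motion: "1 0 0.02 0 0;1 0 0.04 0 0;1 0 0.05 0 0"

```text
t: 20.52
eef_pos: [0.6383, 0.1066, 0.0648]
ee_rot: [-90.1, 0.2, 86.0]
ft_force: [-1.4, -1.5, -1.7]
grip_width: 0.446
```

Emit:
apply_moves:
  motion: "0.5 0 0 0 0;0.2 0 0 0 0;-0.1 0 0 0 0;-0.2 0 0 0 0;-0.2 0 0 0 0;-0.2 0 0 0 0"

```text
t: 21.28
eef_pos: [0.6386, 0.1066, 0.0652]
ee_rot: [-90.2, 0.2, 86.0]
ft_force: [0.3, 0.9, 0.5]
grip_width: 0.6
```

Emit:
apply_moves:
  motion: "-0.2 0 -0.5 0 0;-0.2 0 -1.5 0 0;-0.2 0 -2.5 0 0;-0.2 0 -2.5 0 0;-0.2 0 -2.5 0 0"

```text
t: 21.9
eef_pos: [0.6381, 0.107, 0.1655]
ee_rot: [-90.2, 0.2, 86.0]
ft_force: [0.4, 0.2, -0.7]
grip_width: 0.598
```

```bash
python3 -c "
from h import *
d,s=snap('wrist','w16'); print(s['eef_pos'],s['ee_rot'],s['ft_force'],s['grip_width'])
u=np.array([np.cos(np.radians(-4)),np.sin(np.radians(-4)),0]);v=np.array([-u[1],u[0],0]);c=np.array([.638,.1063,.075])
print([proj(d,c+a*u+b*v,s).round(0).tolist() for a,b in [(-.07,-.021),(-.07,.021),(-.045,0),(.045,0),(.07,.021)]])
"
```

```text
[0.6381029  0.10697099 0.16545908] [-90.20053936   0.18031782  85.98358528] [ 0.44218041  0.23129673 -0.70742621] 0.5977182249813154
[[287.0, 135.0], [353.0, 135.0], [320.0, 174.0], [320.0, 301.0], [349.0, 333.0]]
```

View pics/w16.png

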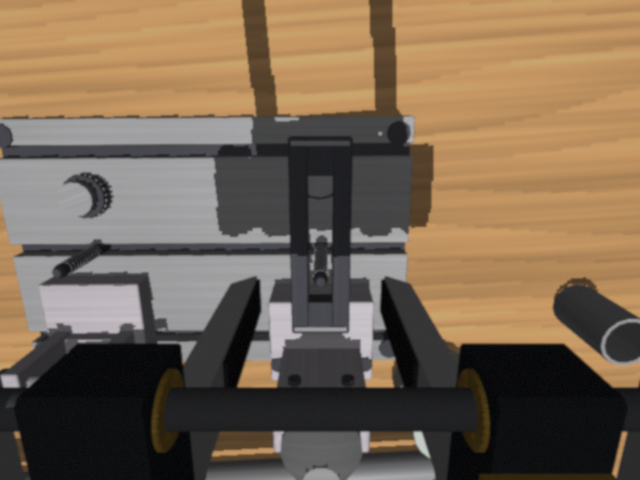

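The long strap is down: ends at rows 137 and 330 against a predicted 135 and 333, straight, with the stud in its slot. Now the short strap.

```bash
python3 -c "
from h import *
go(.55,-.3909,.15,96.2)
d,s=snap('top'); print(cast(d,(570,122),.2))
"
```

```text
shift [-12.567   0.396   1.307] turn -10.22 t 21.95
[ 0.73029907 -0.45932804  0.2       ]
```

Emit:
apply_moves:
  motion: "-0.6 -12.57 0.3 1.3 -10.2;-0.6 -12.57 0.3 1.3 -10.2;-0.6 -12.57 0.3 1.3 -10.2;-0.6 -12.57 0.3 1.3 -10.2;-0.6 -12.57 0.3 1.3 -10.2;-0.6 -12.57 0.3 1.3 -10.2;-0.6 -12.57 0.3 1.3 -10.2;-0.6 -12.57 0.3 1.3 -10.2"

```text
t: 23.0
eef_pos: [0.5495, -0.3862, 0.1513]
ee_rot: [-89.9, 0.0, 96.2]
ft_force: [1.2, -0.6, -0.2]
grip_width: 0.801
```

Emit:
apply_moves:
  motion: "-0.6 0 0 0 0;-0.6 0 0 0 0;-0.6 0 0 0 0"

```text
t: 23.38
eef_pos: [0.5497, -0.3841, 0.1505]
ee_rot: [-89.8, -0.1, 96.3]
ft_force: [0.4, -0.4, 0.3]
grip_width: 0.8
```

```bash
python3 -c "
from h import *
d,s=snap('wrist','w17'); print(s['eef_pos'],s['ee_rot'],s['grip_width'])
print(proj(d,(.55,-.3909,.015),s))
go(.55,-.3909,.004,96.2)
"
```

```text
[ 0.5497054  -0.3841314   0.15048988] [-8.97953641e+01 -5.27788817e-02  9.62870209e+01] 0.8004768671135258
[312.24885464 225.51661897]
shift [-0.168  3.673  0.005] turn 0.1 t 23.43
```

View pics/w17.png

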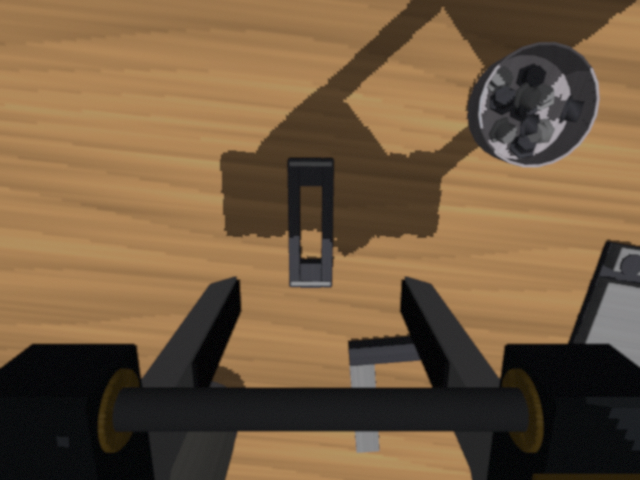

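The short dark strap is centred at (311,223), upright in view, with the tin clear at (535,105). Descending.

Emit:
apply_moves:
  motion: "-0.5 -0.16 1.4 0 0;-0.3 -0.16 2.6 0 0;-0.2 -0.16 3.4 0 0;-0.2 -0.16 3.67 0 0;0.5 -0.16 3.67 0 0;1 -0.16 3.67 0 0;1 -0.16 3.67 0 0;1 -0.16 3.67 0 0"

```text
t: 24.42
eef_pos: [0.5517, -0.3917, 0.0065]
ee_rot: [-90.0, 0.1, 96.3]
ft_force: [1.0, 0.7, 6.1]
grip_width: 0.376
```

Emit:
apply_moves:
  motion: "1 0 0 0 0;1 0 0 0 0;1 0 0 0 0;1 0 0 0 0;1 0 0 0 0"

```text
t: 25.05
eef_pos: [0.5516, -0.3916, 0.0066]
ee_rot: [-90.0, 0.1, 96.3]
ft_force: [-0.6, 0.1, 2.8]
grip_width: 0.377
```

Emit:
apply_moves:
  motion: "1 0 -0.7 0 0;1 0 -2 0 0;1 0 -3.5 0 0;1 0 -4 0 0;1 0 -4 0 0;1 0 -4 0 0"

```text
t: 25.8
eef_pos: [0.5498, -0.3897, 0.1624]
ee_rot: [-89.7, -0.2, 96.3]
ft_force: [-0.5, 0.2, -3.4]
grip_width: 0.378
```

```bash
python3 -c "
from h import *
d,s=snap('wrist','w18'); print(s['eef_pos'],s['ee_rot'],s['grip_width']*94,s['ft_force'],s['ft_torque'])
Rt=R.from_euler('xyz',s['ee_rot'],degrees=True).as_matrix()
f=lambda x,y,z: proj(d,s['eef_pos']+Rt@np.array([x,y,z]),s).round(1)
for z in (.0525,.0315,-.0315,-.0525): print(z,f(-.018,-.0103,z),f(.018,-.0103,z))
go(.6367,-.0790,.165,86)
"
```

```text
[ 0.5498225  -0.38965374  0.162414  ] [-89.72148075  -0.15216302  96.29887965] 35.55068969513308 [-0.49405111  0.19362084 -3.41845648] [ 0.00306607 -0.05369085 -0.02956865]
0.0525 [277.6 185.7] [365.3 185.8]
0.0315 [278.9 235.1] [363.8 235.2]
-0.0315 [282.5 365.8] [359.8 365.9]
-0.0525 [283.5 404.4] [358.7 404.5]
shift [ 7.478 -0.064 -3.013] turn 10.3 t 25.85
```

View pics/w18.png

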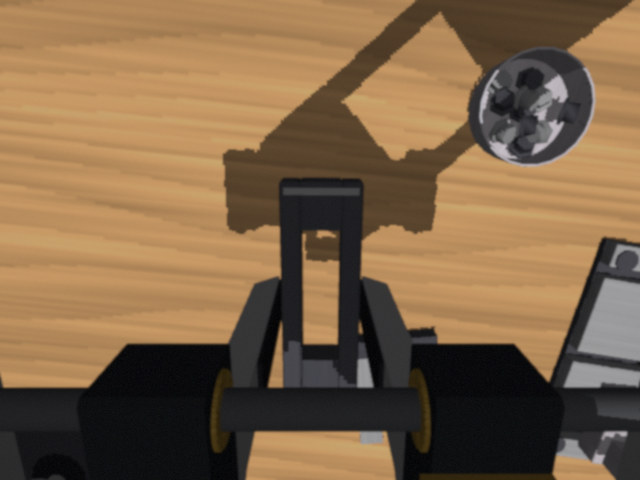

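The short strap is held, sitting about 2.5 mm toward the camera side: end at row 179 against a predicted 186. I'll allow for that while carrying it over.

Emit:
apply_moves:
  motion: "1 7.5 -0.1 -3.06 10.3;1 7.5 -0.1 -3.06 10.3;1 7.5 -0.1 -3.06 10.3;1 7.5 -0.1 -3.06 10.3;1 7.5 -0.1 -3.06 10.3;1 7.5 -0.1 -3.06 10.3;1 7.5 -0.1 -3.06 10.3;1 7.5 -0.1 -3.06 10.3"

```text
t: 26.85
eef_pos: [0.6377, -0.0796, 0.1652]
ee_rot: [-89.6, -0.1, 85.9]
ft_force: [-0.0, -0.9, -2.7]
grip_width: 0.377
```

```bash
python3 -c "
from h import *
d,s=snap('wrist','w19'); print(s['eef_pos'],s['ee_rot'],s['qd'].round(1))
print('stud',proj(d,(.6467,-.0797,.075),s))
go(.639,-.079,.0495,86)
"
```

```text
[ 0.63768186 -0.0795676   0.1652467 ] [-89.5586082   -0.09169167  85.90113274] [-0.9 -0.5 -0.5  0.2  0.   0.2]
stud [321.34441117 254.73446127]
shift [ 0.019  2.903 -0.047] turn -0.14 t 26.9
```

View pics/w19.png

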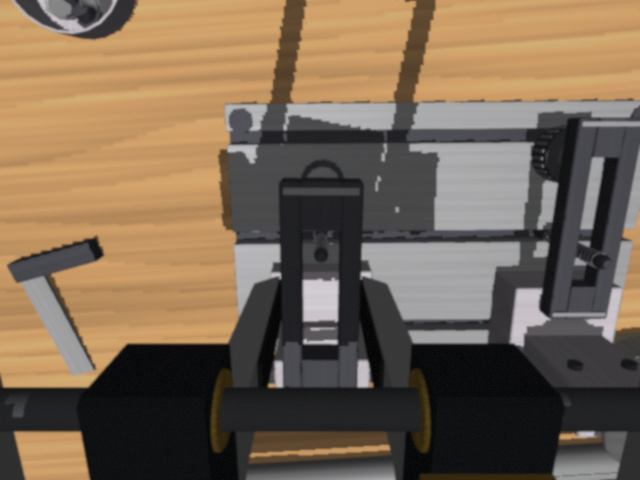

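The stud tip at (320,254) matches the prediction and sits mid-slot (303–340). Lowering.

Emit:
apply_moves:
  motion: "1 0.02 0.8 -0.05 0;1 0.02 1.6 -0.05 0;1 0.02 2.2 -0.05 0;1 0.02 2.3 -0.05 0;1 0.02 2.3 -0.05 0"

```text
t: 27.52
eef_pos: [0.6395, -0.0802, 0.0741]
ee_rot: [-89.6, -0.1, 85.8]
ft_force: [-0.5, 0.3, -2.6]
grip_width: 0.385
```

```bash
python3 -c "
from h import *
d,s=snap('wrist','w20'); print(s['eef_pos'],s['ee_rot'],s['qd'].round(1),s['ft_force'])
go(.639,-.0792,.049,86)
"
```

```text
[ 0.63954002 -0.08022833  0.07413411] [-8.96345551e+01 -8.25178101e-02  8.57792046e+01] [ 0.5 -1.1 -1.3  0.  -0.   0.1] [-0.45906129  0.33969385 -2.6443547 ]
shift [0.019 0.649 0.029] turn -0.2 t 27.57
```

View pics/w20.png

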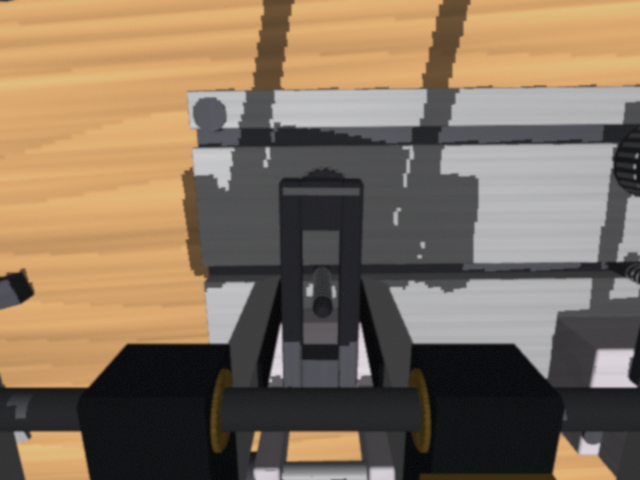

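The stud tip at (322,306) is in the slot. Lowering to contact.

Emit:
apply_moves:
  motion: "1 0.02 0.3 0.02 0;1 0.02 0.5 0.02 0;1 0.02 0.6 0.02 0;1 0.02 0.64 0.02 0;1 0.02 0.65 0.02 0"

```text
t: 28.2
eef_pos: [0.6394, -0.0791, 0.0489]
ee_rot: [-89.7, -0.1, 85.8]
ft_force: [0.3, -0.1, -3.1]
grip_width: 0.379
```

Emit:
apply_moves:
  motion: "1 0 0.01 0 0;1 0 0.02 0 0"

```text
t: 28.45
eef_pos: [0.6397, -0.0792, 0.0486]
ee_rot: [-89.8, -0.1, 85.8]
ft_force: [-0.1, 0.2, -0.2]
grip_width: 0.379
```

The load has come off (−0.2 N). Releasing and rising.

Emit:
apply_moves:
  motion: "0.5 0 0 0 0;0.3 0 0 0 0;0 0 0 0 0;0 0 0 0 0;0 0 0 0 0;0 0 0 0 0"

```text
t: 29.2
eef_pos: [0.6399, -0.0792, 0.0488]
ee_rot: [-89.8, -0.1, 85.8]
ft_force: [-0.2, -0.1, -0.7]
grip_width: 0.5
```

Emit:
apply_moves:
  motion: "0 0 -0.5 0 0;0 0 -1.5 0 0;0 0 -2.8 0 0;0 0 -2.8 0 0;0 0 -2.8 0 0"

```text
t: 29.82
eef_pos: [0.6404, -0.0793, 0.1617]
ee_rot: [-89.8, -0.0, 85.8]
ft_force: [-0.1, 0.4, 0.0]
grip_width: 0.5
```

```bash
python3 -c "
from h import *
d,s=snap('wrist','w21'); print(s['eef_pos'],s['ee_rot'],s['ft_force'],s['grip_width'])
u=np.array([np.cos(np.radians(-4)),np.sin(np.radians(-4)),0]);v=np.array([-u[1],u[0],0]);c=np.array([.6367,-.079,.057])
print([proj(d,c+a*u+b*v,s).round(0).tolist() for a,b in [(-.0525,-.018),(-.0525,.018),(.0525,-.018),(.0525,.018)]])
"
```

```text
[ 0.64035746 -0.07934466  0.16171343] [-8.98463690e+01 -4.61686639e-02  8.58137639e+01] [-0.0812267   0.36206077  0.0044128 ] 0.4998983744042659
[[294.0, 156.0], [347.0, 156.0], [297.0, 299.0], [345.0, 299.0]]
```

View pics/w21.png

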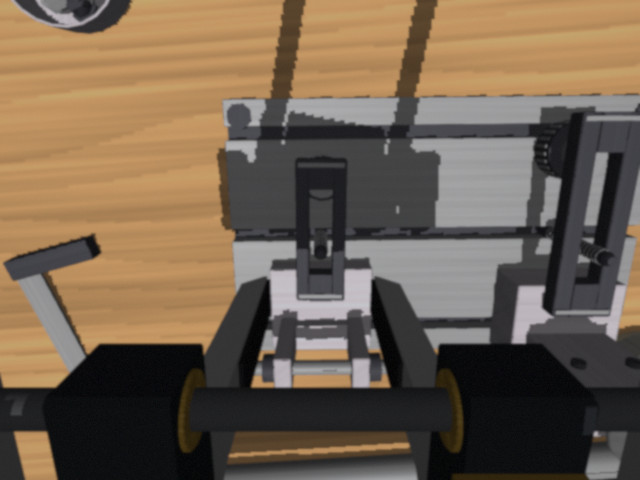

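The short strap spans rows 158–299 against a predicted 156–299, and it lies straight. I'll move clear and check from the other cameras.

Emit:
apply_moves:
  motion: "0 0 -1 1 0;0 0 -1.5 4 0;0 0 -1.5 6 0;0 0 -1.5 6 0;0 0 -1.5 6 0;0 0 -1.5 6 0;0 0 -1.5 6 0"

```text
t: 30.75
eef_pos: [0.4018, -0.0621, 0.2214]
ee_rot: [-89.7, -0.1, 85.8]
ft_force: [0.1, 0.3, -0.7]
grip_width: 0.504
```

Run:
```python
from h import *
d,s=snap('top');e,_=snap('scene')
a=cv2.resize(d['img'][95:240,245:405],None,fx=3,fy=3,interpolation=2);b=cv2.resize(e['img'][250:370,215:415],None,fx=2,fy=2,interpolation=2)
o=np.zeros((435,880,3),np.uint8);o[:,:480]=a;o[:240,480:880]=b
cv2.imwrite('pics/fin.png',cv2.resize(o,(790,390))[:,:,::-1])
g=d['img']; hsv=cv2.cvtColor(g,cv2.COLOR_RGB2HSV); 
for n,uv in [('tin',(438,271)),('shell',(182,133))]: print(n,cast(d,uv,.03))
cv2.imwrite('pics/top9.png',g[:,:,::-1]); print(s['eef_pos'])
```

```text
tin [ 0.4424874  -0.23787623  0.03      ]
shell [0.74925084 0.3379234  0.03      ]
[ 0.40175049 -0.062063    0.22143874]
```

View pics/fin.png

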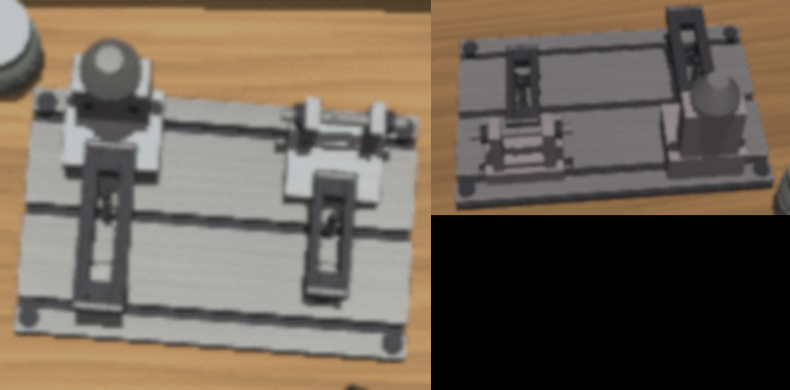

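View pics/top9.png

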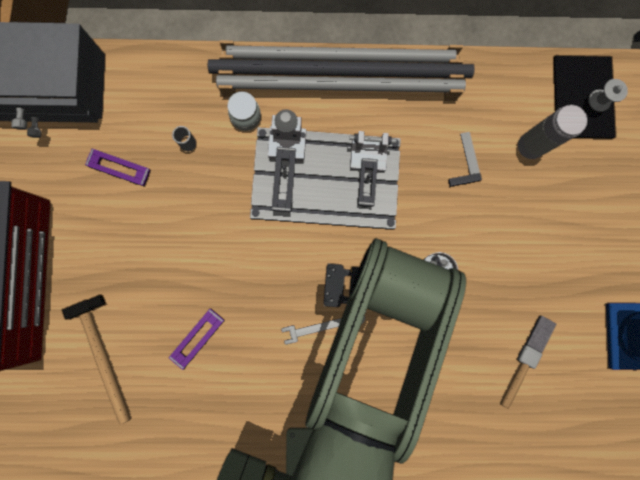

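Run:
```python
from h import *
d,s=snap('top')
u=np.array([np.cos(np.radians(-4)),np.sin(np.radians(-4))])
for n,a,b,z,st in [('long',(100,306),(112,147),.075,(.658,.1048)),('short',(327,294),(335,176),.057,(.6467,-.0797))]:
    p,q=[cast(d,(245+c[0]/2.693,95+c[1]/2.69),z)[:2] for c in (a,b)]
    m=(p+q)/2-st; print(n,np.linalg.norm(p-q).round(4),'ang',np.degrees(np.arctan2(*(q-p)[::-1])).round(1),'x',(m@u).round(4),'y',(m@[-u[1],u[0]]).round(4))
```

```text
long 0.1299 ang -3.5 x -0.021 y -0.002
short 0.0984 ang -4.0 x -0.0111 y 0.0002
```

All within tolerance, so I'm handing in.

```bash
python3 -c "
from h import *
print(manip.get_state()['t'],manip.sign_off())"
```

```text
the job is handed in; nothing more can be done
30.9 None
```

I set up both strap clamps and handed the job in at about 31 s of the 115 s allowed. `sign_off` gives no verdict, so the figures below are my own checks.

| Strap | Centre x from stud (target) | Centre y (target 0) | Angle (target about −4°) |
|---|---|---|---|
| Long | −21 mm (−20 mm) | −2 mm | −3.5° |
| Short | −11 mm (−10 mm) | 0 mm | −4.0° |

- **Jacks:** in the wrist views just after release, both caps were within about 2 pixels (about 1 mm) of their predicted places.
- **Straps:** each has its stud through the slot. The load left the gripper at the expected heights: fully for the short strap, but the long one still read about 1.7 N before release. I did not measure level or the contact forces on jack and ledge directly.
- **Tin, shell and purple look-alikes:** never touched. The shell and purple straps look unmoved in the last top view. The arm half hides the tin there, so I could not re-measure it, though it looked undisturbed in the wrist views before that.

**What disagreed or went wrong:**
- My first grasp of the short jack failed because I lifted before the fingers had closed. The jack shifted a few millimetres and stayed upright, and the second try held.
- In that last check, the hand-marked strap ends came out 7–10 mm shorter than the true lengths, so those figures are good to a few millimetres only.

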